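Extend the cordless scrubber and hold it ready

ROBOT

A 6-joint arm with a two-finger parallel gripper is mounted at the origin on the work surface. World frame = base frame: x ahead of the robot, y to its left, z up, the work surface at z = 0. Lengths are in m, angles in rad, forces in N, time in s.
With the tool pointing down it reaches from about 0.35 to 0.85 m from the base axis. Payload 8.1 kg.
Tool frame: the origin (TCP) lies at the centre of the arm's flange, where the gripper is bolted on; the fingertips stand 186 mm ahead of it and the grasp point (between the pads) lies 167 mm ahead of it; z points along the fingers, y is the direction in which the jaws open and shut (so a half turn about z gives the same grasp; the last joint's range is limited). The gripper opens to 93 mm and grips with 3 to 60 N. Pads are 15 mm wide; open, the fingers measure 128 mm over their backs; the gripper's body (75 mm by 188 mm) begins 65 mm behind the grasp point.
Start: joints at [-0.085, 0.13, 1.488, -0, 1.523, -0.085], TCP at [0.6, 0, 0.405] pointing down, gripper open.
Joint ranges: [-2.96, 2.96], [-0.89, 2.26], [0.02, 2.5], [-1.34, 4.48], [0, 2.73], [-2.66, 2.66]. Speed limits (rad/s): [2.39, 2.39, 2.79, 3.14, 3.14, 3.14].

INTERFACE

Orientations are given as a rotation vector (axis times angle).
In Python, from plant import robot, viewer, order gives the robot as it stands.
- The arm moves only by the tool apply_moves, never from a script. Its argument "deltas" is a list of rows, each a list of 3 entries, a list of its own where there are three numbers: the finger opening in mm, from 0 to 93, then the shift along the tool's x, y, z in mm, then the turn about the tool's z in rad. In form: [[grip, [dx, dy, dz], yaw], ...]. A call has 1 to 5 rows; each row shifts and turns the commanded pose from where the row before left it, along the tool's axes as they then stand; what a row does not reach is not made up. A row lasts 1/8 s, in which the tool goes at most 62.5 mm and 10.7 degrees, less where a joint would pass 70% of its speed; a pose out of reach is approached as far as the arm can. A call is refused whole if a number of a shift passes 62.5 or a number of a turn 0.188, either way. A call with a gripper value outside its range is refused whole. The fingers move at their own pace and stop on an object; "grip_force" is the grip in N (left out, the last holds). Time passes only in rows, so rows that do not move let the fingers close. It gives the time, the measured TCP pose, the force and the opening at its end, in the units of the state.
- robot.read_state(): the state, without advancing time (a new reading comes with each control period).
- viewer.read_camera(name): name is "scene" or "side" or "wrist"; returns the picture (400x640x3 uint8, blue, green, red); there is no depth.
- viewer.get_calibration(name): a dict with "fx", "fy", "cx", "cy" (pixels), "R" (3x3) and "t" (3): a world point X has camera coordinates R X + t. Camera axes: x right, y down, z forward; pixel columns grow to the right and rows downward; lengths in m; the calibration is good to about 2 mm. A picture is of the moment at which its call begins: read the wrist's pose just before it. get_calibration takes no time and is no camera call; for the wrist camera it gives the pose at the moment of the call.
- order.close_job(): hands the job in, once; it reports no verdict.
The state is a dict: "t": time; "q": joint angles; "dq": joint speeds; "joint_torque": joint torques, N m; "tool_pos": TCP position; "orientation": TCP orientation; "force": force on the tool from outside, world axes, zero at the start; "wrist_torque": the same for the moment, N m; "opening": finger opening in m.
Only numpy, scipy, OpenCV 4.12 (cv2) and the standard library are available. Lean on these libraries where they do the work, as an engineer would, in place of code of your own. Each camera call takes 0.05 s, during which the arm holds its last target. There are 200 camera calls.

TASK

Get the cordless scrubber ready for the high window: leaving its head standing in the charging dock, squeeze in the orange release button on the side of the handle, pull the handle up past the first stop to the second stop (fully out), and let the button spring back out so that the handle is locked there. Then take the handle without pressing the button, lift the scrubber straight up until its brush is a few centimetres clear above the dock, and finish with the robot still holding it there, upright and still. Leave the other things on the table where they are.

Things in the scene. Friction and masses are not known exactly. Their poses are not given: they have to be found in the camera images.
- dock: charging dock of the scrubber, fixed to the table: grey square tray 130 x 130 mm, 30 mm high, with a round socket 82 mm wide and 18 mm deep in its middle (socket floor 12 mm above the table). Origin: centre of its underside, on the table; z up.
- scrubber: cordless scrubber, about 0.6 kg, standing brush down in the dock, steady by itself, free to turn about its upright axis. Blue brush 76 mm wide with white bristles, white motor head (orange ring) narrowing to 36 mm at 90 mm up, aluminium tube 20 mm thick, white telescopic handle over it. Origin: centre of the brush's underside; z up along the handle, +x the button side.
- button_face (a point): centre of the outer face of the orange release button, 16 mm wide, 22 mm high, on the handle's +x face, 30 mm below the handle's top. It stands 6 mm proud (36 mm over button and handle) and travels with the handle: 187 mm above the scrubber's origin when pushed in, 277 when fully out. Axes: those of the scrubber.
- handle_top (a point): centre of the handle's top end, on the scrubber's z axis, same axes. The handle is a white bar with black rubber sides, 122 mm long, 30 mm thick in x (button not counted), 28 mm in y, an orange mark on its top end towards +x, plain at -x and both y sides. Pushed in it spans 95 to 217 mm above the scrubber's origin; fully out, 90 mm higher.
- button (a joint): how far the button is pressed, m: 0 sprung out, 0.006 flush. Spring 2 N at first, 5 N fully in. The handle is unlocked while it is in by over 0.0035 (fingers closed across x on button and rear face at 40 N do it). Let go at a stop, it springs out and locks; let go between stops, it stays in and snaps out at the next stop.
- handle (a joint): how far the handle is pulled out, m: 0 pushed in and locked (start), first stop 0.045, second stop 0.0885 (end of travel 0.090; 1.5 mm play at each stop, so locked at the second it rests at about 0.087). About 2 N of friction; the heavy head stays down in the dock while the handle is pulled up gently.
- cone_head: spare cone brush, blue, 62 mm wide, 58 mm high, loose beside the dock; origin: centre of its underside; leave alone
- pad_head: spare yellow round pad with grey back, 76 mm wide, 32 mm high, loose beside the dock; origin: centre of its underside; leave alone
- mug: blue mug, 78 mm wide plus handle, 92 mm high; origin: centre of its underside; leave alone
- candle_jar: amber glass candle jar, 72 mm wide, 75 mm high (wick 86); origin: centre of its underside; leave alone
- sugar_jar: white sugar jar with blue lid, 80 mm wide, 98 mm high; origin: centre of its underside; leave alone
- spray: green spray bottle with white trigger head, 68 mm wide, 194 mm high; origin: centre of its underside; leave alone
- squeegee: window squeegee lying flat, black handle 160 mm long, blade 220 mm wide, 20 mm high; origin: on the table near the blade end of the handle; leave alone
Things that resemble listed ones, but are neither listed nor needed, are in the scene too. What is shaped like the dock but turquoise is not meant.

How it is judged:
On the way:
1. the handle is pulled out to the second stop (more than 84 mm) while the head still stands in the dock (lifted less than 13 mm) (value of joint handle above 0.084 m and z of scrubber in the frame of dock below 0.025 m and horizontal distance between scrubber and dock below 0.02 m), for 0.2 s.
At the end, for the whole second after the job is handed in: handle out over 84 mm and locked (button pressed under 1.5 mm); fingers hold the scrubber (over 3 N) upright within 0.2 rad and still (under 30 mm/s), underside over 50 mm above the table (20 mm above the dock's rim), within 60 mm sideways of the dock's centre, not touching the dock (value of joint handle above 0.084 m and value of joint button below 0.0015 m and z of scrubber in the frame of dock above 0.05 m and horizontal distance between scrubber and dock below 0.06 m and angle between scrubber's own z axis and vertical below 0.2 rad and linear speed of scrubber below 0.03 m/s and contact force between the fingers and scrubber above 3 N and contact force between scrubber and dock below 0.1 N); the arm keeps its last pose, push and grip.
It fails at once if another thing on the table is shifted by more than 30 mm or tipped (distance of any of cone_head, pad_head, mug, candle_jar, sugar_jar, spray, squeegee from where it was at the start of the episode above 0.03 m or angle between any of cone_head, pad_head, mug, candle_jar, sugar_jar, spray, squeegee's own z axis and vertical above 0.35 rad).
It fails at once if the scrubber is tipped by more than 0.5 rad (angle between scrubber's own z axis and vertical above 0.5 rad).
It also fails if it takes over 45 s, if anything falls off the work surface, if the arm or the gripper's body presses on something with over 40 N, if the wrist force passes 120 N, or if a joint passes its speed limit or range.

## Working session

There is one attempt and no reset: what is moved stays moved. The work goes in short steps, Python scripts to look and compute and a tool call to move; the robot and the scene stay as the last step left them, time stands still between calls to the robot, and variables do not carry over. Pictures are saved under pics/ and viewed, about 8 in all and at most 12, crops included, and the job is handed in when it is done.

Besides the shell and the picture viewer there is one more tool, called as a command line: name --argument value ..., lists and objects as JSON in quotes. apply_moves: Moves the arm, as the interface text tells. Its arguments: {"type":"object","properties":{"deltas":{"type":"array"},"grip_force":{"type":"number"}},"required":["deltas"]}

```bash
mkdir -p pics
cat > h.py <<'E'
import numpy as np,cv2
from plant import robot,viewer,order
def snap(n,f):
    c=viewer.get_calibration(n); im=viewer.read_camera(n); cv2.imwrite('pics/'+f,im); return im,c
def ray(c,u,v):
    R=np.array(c['R']);t=np.array(c['t']);d=R.T@np.array([(u-c['cx'])/c['fx'],(v-c['cy'])/c['fy'],1]);return -R.T@t,d
def atz(c,u,v,z):
    o,d=ray(c,u,v);return o+d*(z-o[2])/d[2]
def proj(c,X):
    p=np.array(c['R'])@np.array(X)+np.array(c['t']);return np.array([c['fx']*p[0]/p[2]+c['cx'],c['fy']*p[1]/p[2]+c['cy']])
E
python3 - <<'E'
from h import *
print(robot.read_state())
for n in('scene','side'):
    im,c=snap(n,n+'0.png');print(c)
E
```

```text
{'t': 0.0, 'q': array([-8.53841215e-02,  1.31127904e-01,  1.48927119e+00,  3.40856999e-05,
        1.52299783e+00, -8.54172174e-02]), 'dq': array([-0.00093678, -0.0001034 , -0.00121525, -0.00091629,  0.00196629,
        0.00276421]), 'joint_torque': array([-1.61290725e-03, -5.59853125e+01, -4.91755986e+01,  7.67333270e-02,
        3.59135563e-02, -2.97389461e-04]), 'tool_pos': array([5.99770449e-01, 5.80560022e-05, 4.03711457e-01]), 'orientation': array([-2.22041490e+00, -2.22048471e+00,  1.78409947e-03]), 'force': array([ 0.10086886, -0.36039079, -0.56109965]), 'wrist_torque': array([-0.02595212,  0.05259911,  0.01249532]), 'opening': 0.0930252193393545}
{'fx': 393.3413698628868, 'fy': 393.3413698628868, 'cx': 315.11258233831825, 'cy': 197.69066420412182, 'R': array([[ 0.53737091,  0.84323732, -0.01353977],
       [ 0.63223794, -0.41342834, -0.65524972],
       [-0.55812874,  0.34355178, -0.75529099]]), 't': array([-0.33584547, -0.3042342 ,  1.82074043])}
{'fx': 376.0872758750087, 'fy': 376.0872758750087, 'cx': 323.2265304091803, 'cy': 202.43461903116216, 'R': array([[-0.99367188, -0.11095872, -0.01744558],
       [-0.04702011,  0.55197628, -0.83253306],
       [ 0.10200635, -0.8264444 , -0.5537006 ]]), 't': array([0.60596667, 0.16330217, 1.16056359])}
```

View pics/scene0.png

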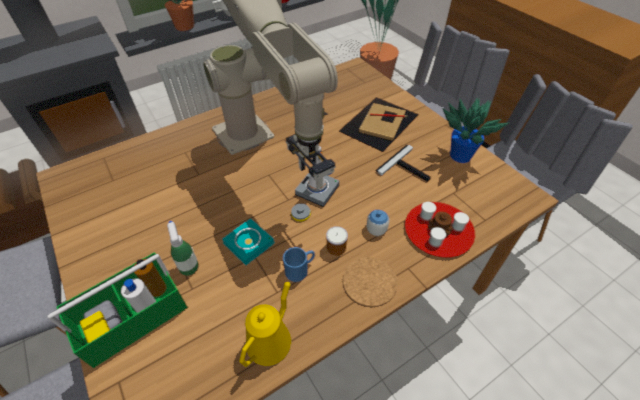

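View pics/side0.png

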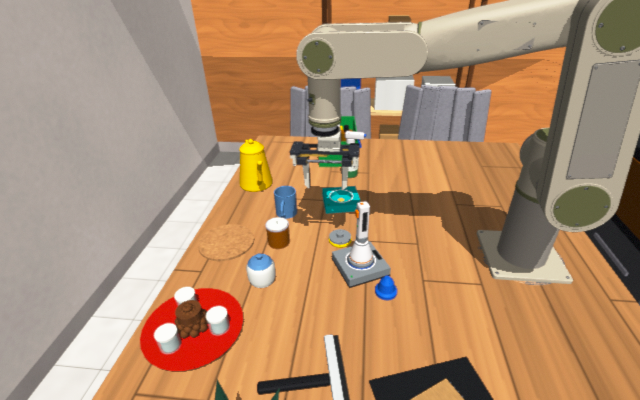

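The scrubber stands in the grey dock: side view around (362,262), top about (363,204), with an orange button at (358,212) facing left, roughly world +x. I'll zoom in on it and compute the position.

Run:
```python
from h import *
a=cv2.imread('pics/side0.png')[190:290,320:410];b=cv2.imread('pics/scene0.png')[130:210,280:352]
cv2.imwrite('pics/z.png',np.hstack([cv2.resize(a,(360,400),interpolation=2),cv2.resize(b,(360,400),interpolation=2)]))
cs,cd=viewer.get_calibration('scene'),viewer.get_calibration('side')
print(atz(cd,363,204,.229),atz(cd,361,270,.02),atz(cd,361,262,.03))
print(atz(cs,317,189,.03))
```

```text
[0.48814302 0.0986837  0.229     ] [0.48461449 0.13066723 0.02      ] [0.48563454 0.10768604 0.03      ]
[0.51170929 0.0814311  0.03      ]
```

View pics/z.png

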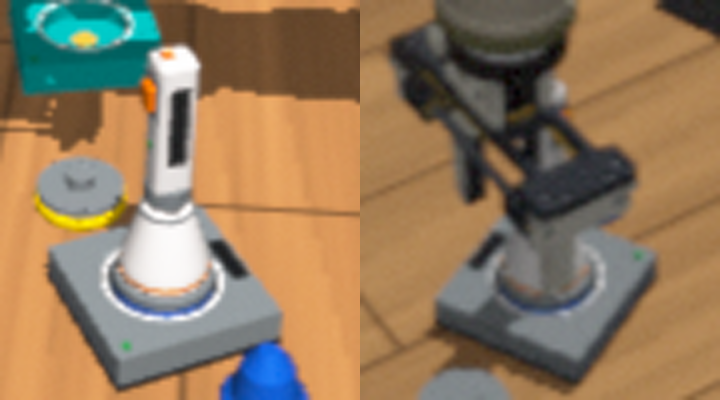

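The side crop shows the button on the left face (world +x, with the yaw still to be refined), the handle top at about (363,204) and the dock upright below it. I'll go up and over it for a close look.

apply_moves --deltas '[[93, [0, 0, -40], 0], [93, [20, -25, -26], 0], [93, [30, -30, 0], 0], [93, [30, -30, 0], 0], [93, [19, -27, 0], 0]]'

```text
t: 0.72
tool_pos: [0.4868, 0.1001, 0.4703]
orientation: [-2.22, -2.222, 0.001]
force: [0.3, -0.1, 0.5]
opening: 0.0931
```

apply_moves --deltas '[[93, [0, 0, 0], 0], [93, [0, 0, 0], 0]]'

```text
t: 0.98
tool_pos: [0.4883, 0.0988, 0.4706]
orientation: [2.221, 2.221, -0.0]
force: [-0.4, -0.1, -0.0]
opening: 0.0932
```

Run:
```python
from h import *
s=robot.read_state();print(s['t'],s['tool_pos'],s['orientation'])
im,c=snap('wrist','w1.png');print(c)
print(proj(c,[.488,.099,.229]),proj(c,[.488,.099,.03]))
a,c2=snap('side','s1.png');b,_=snap('scene','c1.png')
cv2.imwrite('pics/w1b.png',np.vstack([im,np.hstack([cv2.resize(a[190:290,300:460],(320,200)),cv2.resize(b[110:210,250:410],(320,200))])]))
```

```text
0.975 [0.48827806 0.09879971 0.47061697] [ 2.22100323e+00  2.22141784e+00 -1.03326814e-04]
{'fx': 326.25709682215273, 'fy': 326.25709682215273, 'cx': 326.71001121949877, 'cy': 200.4912469724156, 'R': array([[ 9.99999079e-01,  1.26281387e-03,  4.96361358e-04],
       [ 1.10161736e-03, -9.69180502e-01,  2.46349225e-01],
       [ 7.92156969e-04, -2.46348452e-01, -9.69181001e-01]]), 't': array([-0.48949473,  0.04880157,  0.47733995])}
[324.93841862 214.31480489] [325.66781463 170.33173349]
```

View pics/w1b.png

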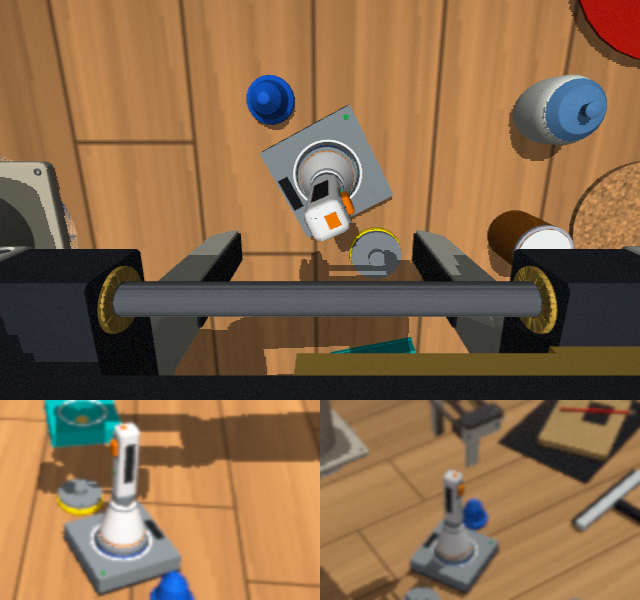

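The wrist view shows the handle top at about (327,218), its orange mark at (333,221), the button at (346,203), and the socket at about (327,174). Next I'll work out the yaw and centre.

Run:
```python
from h import *
c=viewer.get_calibration('wrist');im=cv2.imread('pics/w1.png')
print('dock',atz(c,327,174,.03),'corner', [atz(c,u,v,.03)[:2] for u,v in((350,106),(261,153),(393,195))])
cr=cv2.resize(im[185:250,295:360],None,fx=8,fy=8,interpolation=2);cv2.imwrite('pics/zz.png',cr)
hsv=cv2.cvtColor(im,cv2.COLOR_BGR2HSV)[185:250,295:360]
o=((hsv[...,0]>8)&(hsv[...,0]<20)&(hsv[...,1]>215)&(hsv[...,2]>170)).astype(np.uint8)
n,l,st,ce=cv2.connectedComponentsWithStats(o)
print(st[1:],ce[1:]+[295,185])
top=(((hsv[...,1]<40)&(hsv[...,2]>225))).astype(np.uint8)
n,l,st,ce=cv2.connectedComponentsWithStats(top);print(st[1:])
```

```text
dock [0.48977787 0.09386687 0.03      ] corner [array([0.51825124, 0.17905375]), array([0.4050938 , 0.12109212]), array([0.57721424, 0.06575678])]
[[ 47  11  12  19 116]
 [ 30  27  16  17 159]] [[347.61206897 204.75      ]
 [332.62264151 220.28301887]]
[[  1   0  11  15  24]
 [ 55   0   9  13  20]
 [ 13  17  35  35 569]]
```

View pics/zz.png

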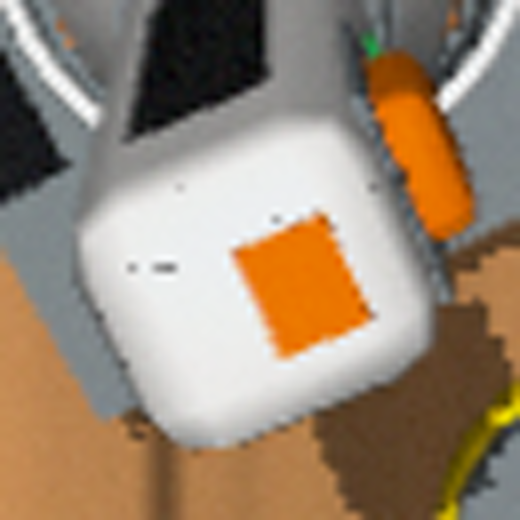

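Yaw is about +0.42 rad (CCW) and the axis about (0.4895, 0.094). I'll rotate, centre and descend to the button height.

apply_moves --deltas '[[93, [-5, 1, 0], 0], [93, [0, 0, 0], -0.14], [93, [0, 0, 0], -0.14], [93, [0, 0, 0], -0.14], [93, [0, 0, 5], 0]]'

```text
t: 1.75
tool_pos: [0.4894, 0.0935, 0.4658]
orientation: [1.711, 2.634, 0.0]
force: [0.2, -0.2, -1.0]
opening: 0.0933
```

apply_moves --deltas '[[93, [0, 0, 25], 0], [93, [0, 0, 25], 0], [93, [0, 0, 25], 0], [93, [0, 0, 25], 0], [93, [0, 0, 0], 0]]'

```text
t: 2.38
tool_pos: [0.4882, 0.0937, 0.3631]
orientation: [-1.712, -2.63, 0.005]
force: [0.2, -0.4, 0.9]
opening: 0.0929
```

Run:
```python
from h import *
from scipy.spatial.transform import Rotation as R
s=robot.read_state();print(s['t'],s['tool_pos'],s['force']);print(R.from_rotvec(s['orientation']).as_matrix().round(3))
im,c=snap('wrist','w2.png');a,c2=snap('side','s2.png')
p=s['tool_pos'];print(proj(c,[p[0],p[1],.229]))
cv2.imwrite('pics/w2b.png',np.hstack([cv2.resize(im[150:350,200:460],(400,308)),cv2.resize(a[160:290,290:420],(308,308))]))
```

```text
2.375 [0.48823061 0.09367075 0.3631491 ] [ 0.2233937  -0.44239846  0.88934603]
[[-0.405  0.914 -0.005]
 [ 0.914  0.405 -0.   ]
 [ 0.002 -0.005 -1.   ]]
[327.27997674 293.94362955]
```

View pics/w2b.png

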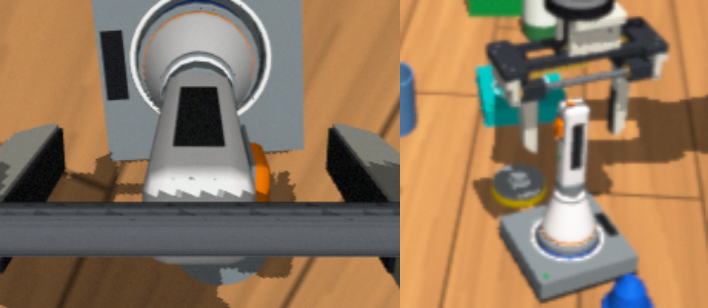

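The handle is centred between the jaws, the yaw matches, and the button faces the right pad. I'll squeeze at 40 N.

apply_moves --deltas '[[45, [0, 0, 0], 0], [40, [0, 0, 0], 0], [20, [0, 0, 0], 0], [20, [0, 0, 0], 0], [20, [0, 0, 0], 0]]' --grip_force 40

```text
t: 3.1
tool_pos: [0.489, 0.094, 0.3658]
orientation: [-1.71, -2.636, -0.0]
force: [-0.7, 0.2, -0.0]
opening: 0.0478
```

apply_moves --deltas '[[20, [0, 0, 0], 0], [20, [0, 0, 0], 0], [20, [0, 0, 0], 0]]'

```text
t: 3.48
tool_pos: [0.4889, 0.094, 0.3657]
orientation: [-1.709, -2.635, 0.001]
force: [0.0, -0.6, 0.4]
opening: 0.03
```

An opening of 30 mm means the button is flush. Pulling up gently.

apply_moves --deltas '[[20, [0, 0, 0], 0], [20, [0, 0, -4], 0], [20, [0, 0, -8], 0], [20, [0, 0, -8], 0], [20, [0, 0, -8], 0]]'

```text
t: 4.1
tool_pos: [0.4889, 0.094, 0.3943]
orientation: [-1.709, -2.635, 0.0]
force: [0.4, -0.4, -3.0]
opening: 0.0296
```

apply_moves --deltas '[[20, [0, 0, -10], 0], [20, [0, 0, -10], 0], [20, [0, 0, -10], 0], [20, [0, 0, -10], 0], [20, [0, 0, -10], 0]]'

```text
t: 4.72
tool_pos: [0.489, 0.094, 0.4444]
orientation: [-1.709, -2.636, 0.0]
force: [-1.5, -0.6, -3.8]
opening: 0.0297
```

apply_moves --deltas '[[20, [0, 0, -5], 0], [20, [0, 0, -4], 0], [20, [0, 0, -2], 0], [20, [0, 0, 0], 0], [20, [0, 0, 0], 0]]'

```text
t: 5.35
tool_pos: [0.489, 0.094, 0.4549]
orientation: [1.709, 2.636, 0.0]
force: [-2.1, 0.1, -0.1]
opening: 0.03
```

apply_moves --deltas '[[20, [0, 0, -2], 0], [20, [0, 0, 0], 0], [20, [0, 0, 0], 0]]'

```text
t: 5.72
tool_pos: [0.489, 0.094, 0.4561]
orientation: [-1.709, -2.635, 0.001]
force: [-0.5, -0.6, -6.2]
opening: 0.0299
```

Run:
```python
from h import *
s=robot.read_state();print(s['t'],s['tool_pos'],s['force'],s['opening'])
a,c=snap('side','s3.png')
print(proj(c,[.489,.094,.319]),proj(c,[.489,.094,.314]),proj(c,[.489,.094,.229]))
cv2.imwrite('pics/s3b.png',cv2.resize(a[150:290,290:430],(560,560),interpolation=2))
```

```text
5.725 [0.48895357 0.09403507 0.45611396] [-0.47369881 -0.58701418 -6.17430372] 0.029919227738387538
[364.16019857 173.5698873 ] [364.07622742 175.28585645] [362.71943343 203.01224303]
```

View pics/s3b.png

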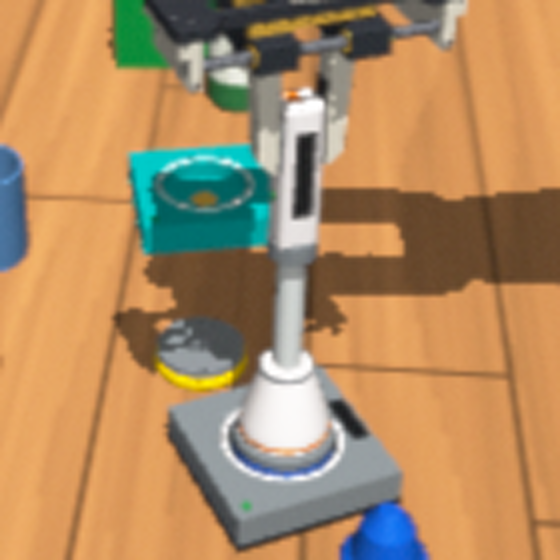

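The handle is fully out, the head is seated in the dock, and a 6 N pull shows the end stop is reached. Releasing the button, then turning the gripper 90°.

apply_moves --deltas '[[32, [0, 0, 0], 0], [40, [0, 0, 0], 0], [60, [0, 0, 0], 0], [93, [0, 0, 0], 0], [93, [0, 0, 0], 0]]'

```text
t: 6.4
tool_pos: [0.4891, 0.094, 0.4572]
orientation: [1.709, 2.635, 0.001]
force: [0.0, 0.5, -0.1]
opening: 0.0648
```

apply_moves --deltas '[[93, [0, 0, 0], 0], [93, [0, 0, 0], 0.157], [93, [0, 0, 0], 0.157], [93, [0, 0, 0], 0.157], [93, [0, 0, 0], 0.157]]'

```text
t: 7.02
tool_pos: [0.489, 0.094, 0.4567]
orientation: [-2.445, -1.973, 0.0]
force: [-0.9, 0.8, -0.2]
opening: 0.0928
```

apply_moves --deltas '[[93, [0, 0, 0], 0.157], [93, [0, 0, 0], 0.157], [93, [0, 0, 0], 0.157], [93, [0, 0, 0], 0.157], [93, [0, 0, 0], 0.157]]'

```text
t: 7.65
tool_pos: [0.489, 0.094, 0.4567]
orientation: [-3.014, -0.887, 0.0]
force: [-0.0, 0.3, -0.1]
opening: 0.0927
```

apply_moves --deltas '[[93, [0, 0, 0], 0.157], [93, [0, 0, 0], 0]]'

```text
t: 7.9
tool_pos: [0.489, 0.094, 0.4568]
orientation: [-3.072, -0.658, -0.0]
force: [-0.2, 0.6, 0.3]
opening: 0.0932
```

Run:
```python
from h import *
s=robot.read_state();print(s['t'],s['tool_pos'],s['orientation'],s['force'],s['opening'],s['q'])
a,c=snap('side','s4.png');w,c=snap('wrist','w4.png')
cv2.imwrite('pics/s4b.png',np.hstack([cv2.resize(a[150:290,290:430],(400,400),interpolation=2),cv2.resize(w[100:350,195:445],(400,400))]))
```

```text
7.9 [0.48900957 0.09401451 0.45675989] [-3.07199642e+00 -6.57534857e-01 -3.41088251e-05] [-0.18818054  0.5628034   0.34115799] 0.0931908968968871 [ 8.69303784e-02 -1.64520875e-01  1.68573929e+00  1.69677153e-05
  1.62035447e+00  1.23600780e+00]
```

View pics/s4b.png

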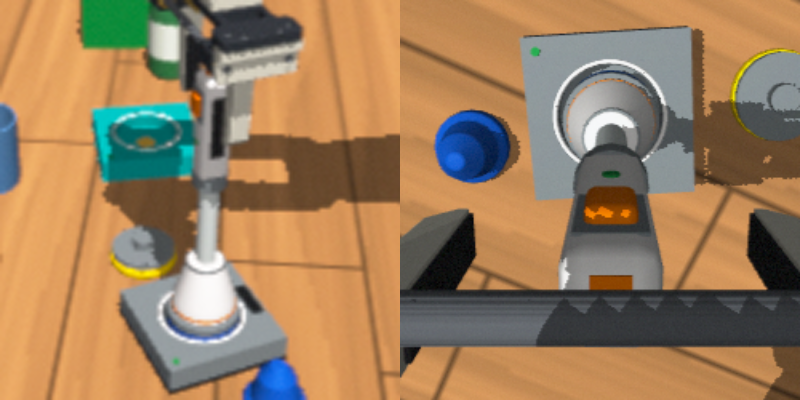

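The handle stays up after release, the button is proud again (orange on the left in the side view), and the jaws now straddle the plain y sides. Gripping.

apply_moves --deltas '[[40, [0, 0, 0], 0], [20, [0, 0, 0], 0], [15, [0, 0, 0], 0], [15, [0, 0, 0], 0], [15, [0, 0, 0], 0]]' --grip_force 40

```text
t: 8.62
tool_pos: [0.489, 0.094, 0.4567]
orientation: [-3.072, -0.656, 0.0]
force: [-0.5, 0.1, 1.0]
opening: 0.0476
```

apply_moves --deltas '[[15, [0, 0, 0], 0], [15, [0, 0, 0], 0], [15, [0, 0, 0], 0], [15, [0, 0, 0], 0]]'

```text
t: 9.12
tool_pos: [0.489, 0.0941, 0.4567]
orientation: [-3.072, -0.656, 0.0]
force: [0.3, 0.1, 0.2]
opening: 0.0278
```

apply_moves --deltas '[[15, [0, 0, -4], 0], [15, [0, 0, -8], 0], [15, [0, 0, -8], 0], [15, [0, 0, -8], 0], [15, [0, 0, -8], 0]]'

```text
t: 9.75
tool_pos: [0.489, 0.094, 0.4933]
orientation: [-3.072, -0.656, 0.0]
force: [-0.1, -0.1, -5.7]
opening: 0.0277
```

apply_moves --deltas '[[15, [0, 0, -8], 0], [15, [0, 0, -8], 0], [15, [0, 0, -8], 0], [15, [0, 0, -5], 0], [15, [0, 0, 0], 0]]'

```text
t: 10.38
tool_pos: [0.4891, 0.094, 0.5223]
orientation: [3.072, 0.656, 0.001]
force: [0.3, 0.2, -6.6]
opening: 0.0279
```

apply_moves --deltas '[[15, [0, 0, 0], 0], [15, [0, 0, 0], 0], [15, [0, 0, 0], 0], [15, [0, 0, 0], 0]]'

```text
t: 10.88
tool_pos: [0.489, 0.094, 0.5216]
orientation: [-3.072, -0.656, 0.0]
force: [0.5, 0.4, -5.9]
opening: 0.0279
```

Run:
```python
from h import *
s=robot.read_state();print(s['t'],s['tool_pos'],s['force'],s['opening'],abs(s['dq']).max())
a,c=snap('side','s5.png');b,c2=snap('scene','c5.png')
print((proj(c,[.489,.094,.077])-[290,130])*2.5,(proj(c2,[.489,.094,.077])-[260,90])*400/120)
cv2.imwrite('pics/s5b.png',np.hstack([cv2.resize(a[130:290,290:450],(400,400),interpolation=2),cv2.resize(b[90:210,260:380],(400,400),interpolation=2)]))
```

```text
10.875 [0.48898812 0.09400551 0.52160213] [ 0.49461176  0.36867218 -5.87025361] 0.027920874852886666 0.0013138323470634728
[176.46308976 291.56260875] [188.14581328 286.27136815]
```

View pics/s5b.png

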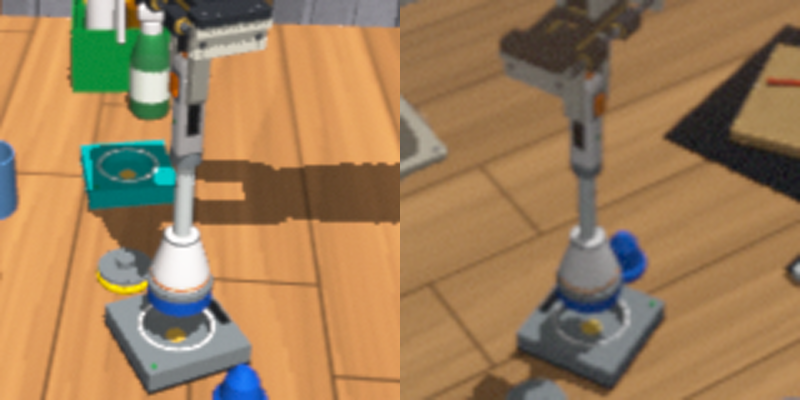

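The scrubber hangs upright over the socket with its brush clear of the dock and the handle fully out. The 5.9 N load matches its weight and the arm is still. Handing in.

```bash
python3 -c "
from h import *
order.close_job();s=robot.read_state();print(s['t'],s['tool_pos'],s['force'],s['opening'])"
```

```text
the job is handed in; nothing more can be done
the job is handed in; nothing more can be done
```

The job is done and handed in at about 11 s of the 45 s allowed. The robot is holding the scrubber upright and still above the dock, with the handle fully out.

- **Handle pull:** I squeezed the button flush (opening 30 mm) and pulled the handle up to the second stop. The camera showed the head still seated in the dock, and the pull force of about 6 N matched the end stop.
- **Lock:** I opened the fingers fully. The handle stayed up and the button looked sprung out again.
- **Lift:** I turned the gripper 90°, took the handle by its plain sides (27.9 mm) at 40 N, and lifted it 65 mm. I estimate the brush's underside at about 74 mm above the table.

**Last checks:** The load was 5.9 N, which matches the scrubber's weight, and joint speeds were about zero. The pictures showed it upright over the socket, clear of the dock. Nothing else on the table was touched. The button's travel can only be judged from the pictures, but the handle carrying the full weight fits with it being locked. No check failed or disagreed. After handing in, no state could be read, and the system gave no verdict.

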